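Load a box cover into the drill jig and latch it in

TASK

Load the loose steel box cover into the drill jig on the bench: slide it flat into the track through the open end, under the lips of the two rails, until it is fully home against the end stop. Then swing the latch with the red knob all the way shut across the open end, so that the cover is locked in, and let go. Leave the fittings, the junction box and the carton standing where they are.

Things in the scene. Friction and masses are not known exactly. Their poses are not given: they have to be found in the camera images.
- cover: loose flat steel box cover, light grey, a plate 104 x 66 x 10 mm lying on the bench, about 0.08 kg. Origin: centre of its underside; its x axis runs along the 104 mm length, y along the 66 mm width, z up. Either end may go in first
- jig: drill jig screwed to the bench: two dark steel rails with bright lip strips, end stop, aluminium bridge with drill bushings. No floor: the cover slides on the bench itself. Origin: bench level, middle of the open end (plane of the rails' ends); x axis points INTO the track, y across it. Spans x -30 to 111 mm, y -74 to 69 mm; bridge at x 36 to 70 mm, up to 33 mm high
- track_mouth (a point): middle of the track's open end, 5 mm above the bench (above the jig's origin). Track 70 mm wide (y -35 to 35 mm in the jig's frame) with bevelled lead-ins: 84 mm wide here (x = 0), narrowing to 70 mm at x = 20 mm. Lips hang over the track 8 mm from each side, underside 12.5 mm and top 17 mm above the bench, so the cover can enter only here
- stop_face (a point): middle of the end stop's face, 95 mm inside the open end, 5 mm above the bench. A cover that is home has its centre at x = 43 mm in the jig's frame and its rear edge 9 mm outside the open end (x = -9 mm)
- latch (a joint): swing latch, rad: 0 = shut, arm square across the open end, 2.5 mm behind the rear edge of a cover that is home, against a shoulder; opens to 2.4 (1.57 = arm along the jig's -x). In the jig's frame the arm points along (-sin q, cos q) from the pivot. Starts open at 1.85 to 2.1, stays where left, takes about 0.6 N at the knob. It strikes a cover that is not home
- latch_pivot (a point): axis of the latch's pivot, in the jig's frame at x -16.5, y -60 mm, 7 mm above the bench. The arm is a flat bright bar 10 mm wide and 62 mm long, 3.5 to 10.5 mm above the bench
- latch_knob (a point): middle of the red upright knob (diameter 11 to 15 mm, from 10.5 to 39.5 mm above the bench) near the arm's free end, 55 mm from the pivot; this point is 26 mm above the bench. The knob can be pushed from the side or pinched
- octagon_box: bystander: grey eight-sided junction box 65 x 65 x 38 mm, origin at the centre of its underside
- coupling: bystander: grey pipe coupling standing on end, 44 mm diameter, 41 mm tall, origin at the centre of its underside
- union: bystander: rust-brown pipe union standing on end, 47 x 54 x 47 mm, origin at the centre of its underside
- carton: bystander: small orange and white carton 76 x 53 x 62 mm, origin at the centre of its underside

How it is judged:
By the outcome, as a careful person would: the job done as asked, in the order asked, and still so for the second after the job is handed in, with the robot touching nothing.
It also fails if it takes over 58 s, if anything falls off the work surface, if the arm or the gripper's body presses on something with over 40 N, if the wrist force passes 120 N, or if a joint passes its speed limit or range.

ROBOT

A 6-joint arm with a two-finger parallel gripper is mounted at the origin on a cart in front of the work surface, level with it; the furniture and walls round the work are solid. World frame = base frame: x ahead of the robot, y to its left, z up, the work surface at z = 0. Lengths are in m, angles in rad, forces in N, time in s.
With the tool pointing down it reaches from about 0.35 to 0.875 m from the base axis. Payload 4.2 kg.
Tool frame: the origin (TCP) lies at the very end of the fingers, on their centre line; the grasp point (between the pads) lies robot.tcp_to_grasp behind it (robot.tcp_to_grasp is the distance from the TCP to the grasp point, in m); z points along the fingers, y is the direction in which the jaws open and shut (so a half turn about z gives the same grasp; the last joint's range is limited). The gripper opens to 87 mm and grips with 3 to 60 N. Pads are 19 mm wide; open, the fingers measure 117 mm over their backs; the gripper's body (75 mm by 190 mm) begins 51 mm behind the grasp point.
Start: joints at [-0.926, 0.385, 0.008, 0, -1.194, -0.259], TCP at [0.235, -0.579, 0.223] pointing down, gripper open.
Joint ranges: [-3.14, 3.14], [-1.21, 2.06], [-1.07, 1.41], [-3.16, 2.05], [-2.99, -0.16], [-3.1, 3.1]. Speed limits (rad/s): [2.79, 2.79, 3.14, 3.14, 3.14, 3.14].

INTERFACE

Orientations are given as [roll, pitch, yaw] about the fixed x, y, z axes, in that order (R = Rz(yaw) Ry(pitch) Rx(roll)).
In Python, from workcell import robot gives the robot as it stands. Calls block until the motion is done:
- robot.move_pose(position, orientation): joint-space move of the TCP to a pose.
- robot.servo_line(position, attitude=None, velocity=0.15): straight line of the TCP; attitude=None keeps the orientation; velocity is the mean speed in m/s.
- robot.movej(angles): joint-space move.
- robot.gripper_to(opening, effort=None): finger opening in m; effort is the grip in N (None keeps the last); returns when the fingers have stopped.
- robot.dwell(seconds).
- robot.solve_ik(position, orientation): joint angles nearest the present ones, or None.
- robot.read_camera(name): name is "scene" or "top" or "wrist"; returns a dict with "frame" (400x640x3 uint8, blue, green, red), "depth" (400x640 float32, m along the optical axis (not along the pixel's ray), 0 where there is no reading), "fx", "fy", "cx", "cy" (pixels), "dist_coeffs" ([k1, k2, p1, p2, k3] as OpenCV has them; the pictures are not rectified), "rvec" (rotation vector, rad) and "tvec" (3), from world to camera coordinates, as OpenCV has them; the wrist camera has in their place "T_tool_cam" (4x4, takes a point from camera to tool coordinates, whose origin is the TCP and whose axes are the flange's). Camera axes: x right, y down, z forward; pixel columns grow to the right and rows downward; lengths in m; the calibration is good to about 2 mm. A picture is of the moment at which its call begins: read the wrist's pose just before it.
A pose or a line that the arm cannot do raises robot.MotionError and nothing moves.
- robot.finish_job(): hands the job in, once; it reports no verdict.
Readings, each from a call of its own:
- robot.get_clock(): time.
- robot.get_joint_positions(): joint angles.
- robot.get_dq(): joint speeds.
- robot.get_tau(): joint torques, N m.
- robot.get_ee_pos(): TCP position.
- robot.get_ee_rot(): TCP orientation.
- robot.get_wrist_force(): force on the tool from outside, world axes, zero at the start.
- robot.get_ft_torque(): the same for the moment, N m.
- robot.get_width(): finger opening in m.
Only numpy, scipy, OpenCV 4.12 (cv2) and the standard library are available. Lean on these libraries where they do the work, as an engineer would, in place of code of your own. Each camera call takes 0.05 s, during which the arm holds its last target.

## Working session

There is one attempt and no reset: what is moved stays moved. The work goes in short steps, each a Python script; the robot and the scene stay as the last script left them, time stands still between calls to the robot, and variables do not carry over. Pictures are saved under pics/ and viewed, and the job is handed in when it is done.

```bash
ls; mkdir -p pics; python3 - <<'E'
from workcell import robot
import cv2,numpy as np
print(robot.tcp_to_grasp, robot.get_clock(), robot.get_ee_pos(), robot.get_ee_rot(), robot.get_width())
for n in ("scene","top","wrist"):
    c=robot.read_camera(n); cv2.imwrite(f"pics/{n}0.png",c["frame"]); np.save(f"pics/{n}0.npy",c,allow_pickle=True)
    print(n,{k:np.round(v,4).tolist() for k,v in c.items() if k not in("frame","depth")})
print(robot.get_clock())
E
```

```text
pics
0.0187 0.0 [ 0.23495792 -0.57848179  0.22146656] [ 3.13936722e+00 -1.03549507e-04 -2.75599747e+00] 0.08686213045626734
scene {'fx': 431.1914, 'fy': 431.1914, 'cx': 317.2458, 'cy': 199.5999, 'dist_coeffs': [-0.0675, 0.0, 0.0, 0.0, 0.0], 'rvec': [1.1816, -2.373, 0.9778], 'tvec': [0.3057, 0.3733, 1.0466]}
top {'fx': 375.4814, 'fy': 375.4814, 'cx': 317.6052, 'cy': 205.6964, 'dist_coeffs': [-0.0844, 0.0, 0.0, 0.0, 0.0], 'rvec': [2.147, -2.1994, 0.0639], 'tvec': [-0.007, 0.5413, 1.1473]}
wrist {'fx': 304.4542, 'fy': 304.4542, 'cx': 322.275, 'cy': 197.1404, 'dist_coeffs': [-0.0352, 0.0, 0.0, 0.0, 0.0], 'T_tool_cam': [[-0.0004, -0.9637, -0.2671, 0.0722], [1.0, -0.0007, 0.0009, -0.0001], [-0.0011, -0.2671, 0.9637, -0.1619], [0.0, 0.0, 0.0, 1.0]]}
0.15
```

View pics/scene0.png

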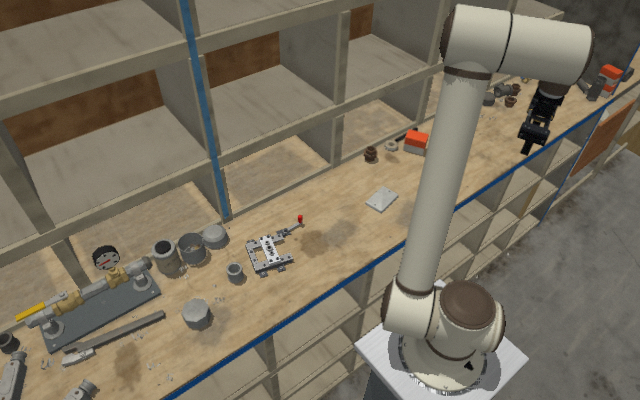

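View pics/top0.png

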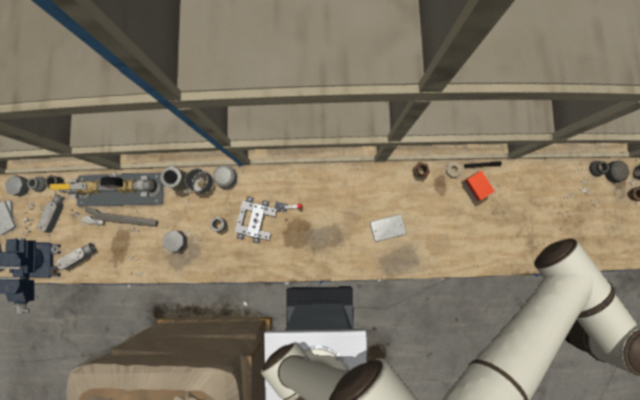

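View pics/wrist0.png

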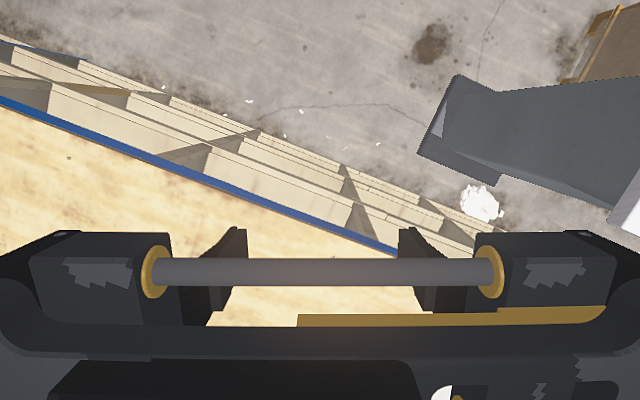

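```bash
cat > h.py <<'E'
import numpy as np,cv2
from scipy.spatial.transform import Rotation as R
def load(n): return np.load(f"pics/{n}.npy",allow_pickle=True).item()
def camT(c):
    "camera->world 4x4"
    if "rvec" in c:
        Rm=cv2.Rodrigues(np.array(c["rvec"],float))[0]; T=np.eye(4); T[:3,:3]=Rm.T; T[:3,3]=-Rm.T@np.array(c["tvec"]).ravel(); return T
    T=np.eye(4); T[:3,:3]=R.from_euler("xyz",c["rot"]).as_matrix(); T[:3,3]=c["pos"]; return T@np.array(c["T_tool_cam"])
def KD(c): return np.array([[c["fx"],0,c["cx"]],[0,c["fy"],c["cy"]],[0,0,1.]]),np.array(c["dist_coeffs"],float)
def ray(c,uv,z):
    K,D=KD(c); p=cv2.undistortPoints(np.array(uv,float).reshape(-1,1,2),K,D)[:,0]
    T=camT(c); d=np.c_[p,np.ones(len(p))]@T[:3,:3].T; o=T[:3,3]
    return o+d*((z-o[2])/d[:,2])[:,None]
def proj(c,P):
    K,D=KD(c); T=np.linalg.inv(camT(c)); return cv2.projectPoints(np.array(P,float).reshape(-1,1,3),cv2.Rodrigues(T[:3,:3])[0],T[:3,3],K,D)[0][:,0]
def snap(robot,n,name):
    pos,rot=robot.get_ee_pos(),robot.get_ee_rot()
    c=robot.read_camera(n); c["pos"]=np.array(pos); c["rot"]=np.array(rot)
    np.save(f"pics/{name}.npy",c,allow_pickle=True); cv2.imwrite(f"pics/{name}.png",c["frame"]); return c
E
python3 - <<'E'
from h import *
c=load("top0"); f=c["frame"]; 
print("box corner etc",ray(c,[[388,228],[258,218],[300,207],[281,206],[480,186],[421,171],[175,241],[219,225]],0.01).round(3).tolist())
c2=cv2.resize(f[150:290,130:530],None,fx=2,fy=2,interpolation=cv2.INTER_CUBIC); cv2.imwrite("pics/topz.png",c2)
s=load("scene0")
print(ray(s,[[381,198],[269,254],[300,219]],0.01).round(3).tolist())
cv2.imwrite("pics/scz.png",cv2.resize(s["frame"][170:320,170:440],None,fx=2.9,fy=2.9,interpolation=cv2.INTER_CUBIC))
E
```

```text
box corner etc [[0.466, -0.238, 0.01], [0.508, 0.169, 0.01], [0.539, 0.036, 0.01], [0.544, 0.095, 0.01], [0.592, -0.537, 0.01], [0.644, -0.35, 0.01], [0.44, 0.436, 0.01], [0.488, 0.293, 0.01]]
[[0.469, -0.236, 0.01], [0.496, 0.179, 0.01], [0.552, 0.029, 0.01]]
```

View pics/topz.png

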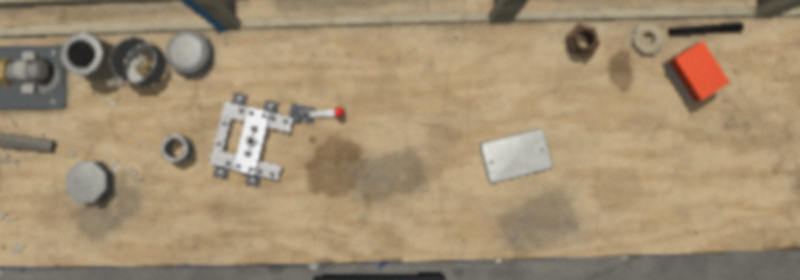

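View pics/scz.png

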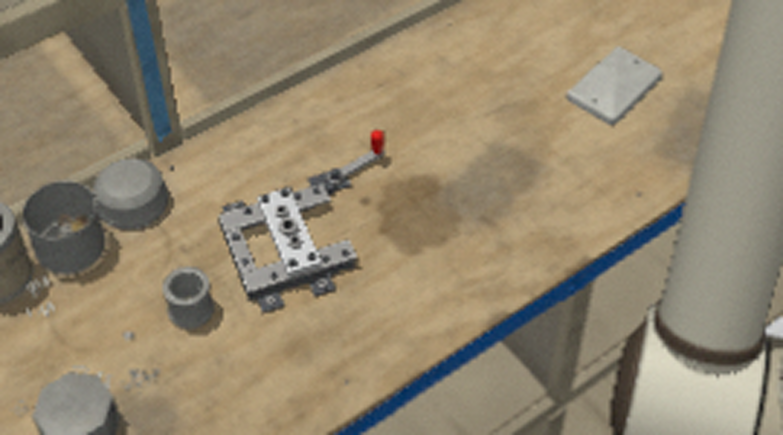

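```bash
python3 - <<'E'
from h import *
from workcell import robot
for y in (1.4,-1.7):
  for p in ([.5,.07,.2],[.5,.09,.003],[.5,-.25,.003]):
    q=robot.solve_ik(p,[np.pi,0,y]); print(y,p,None if q is None else np.round(q,2))
robot.move_pose([.515,.065,.2],[np.pi,0,np.pi/2]); print(robot.get_clock())
robot.dwell(.3)
snap(robot,"wrist","wj")
robot.move_pose([.466,-.30,.2],[np.pi,0,np.pi/2]); robot.dwell(.3)
snap(robot,"wrist","wc"); print(robot.get_clock(),robot.get_ee_pos())
E
```

```text
1.4 [0.5, 0.07, 0.2] [ 0.46  0.2  -0.32  0.   -1.06  2.51]
1.4 [0.5, 0.09, 0.003] [ 0.5   0.47 -0.53  0.   -0.57  2.47]
1.4 [0.5, -0.25, 0.003] None
-1.7 [0.5, 0.07, 0.2] [ 0.46  0.2  -0.32  0.   -1.06 -0.59]
-1.7 [0.5, 0.09, 0.003] [ 0.5   0.47 -0.53  0.   -0.57 -0.63]
-1.7 [0.5, -0.25, 0.003] [-0.17  0.53 -0.41  0.   -0.64  0.04]
2.6583
7.9333 [ 0.4660228  -0.29997636  0.20000914]
```

View pics/wj.png

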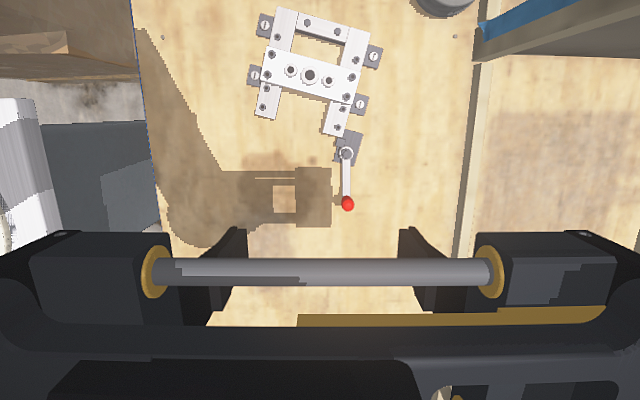

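View pics/wc.png

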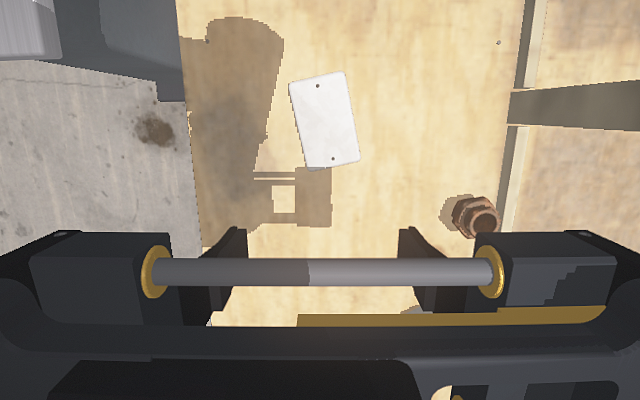

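```bash
python3 - <<'E'
from h import *
c=load("wc"); f=c["frame"]; hsv=cv2.cvtColor(f,cv2.COLOR_BGR2HSV)
m=((hsv[...,1]<30)&(hsv[...,2]>200)).astype(np.uint8); m[:60]=0;m[180:]=0;m[:,:250]=0;m[:,400:]=0
m=cv2.morphologyEx(m,cv2.MORPH_OPEN,np.ones((3,3)))
cn=max(cv2.findContours(m,0,1)[0],key=cv2.contourArea)
P=ray(c,cn[:,0]+0.0,0.010)
r=cv2.minAreaRect((P[:,:2]*1000).astype(np.float32)); print(r); print(cv2.boxPoints(r))
d=c["depth"]; print("depth center",d[121,325])
j=load("wj"); cv2.imwrite("pics/wjz.png",cv2.resize(j["frame"][0:220,225:400],None,fx=4,fy=2.7*4/2.7,interpolation=cv2.INTER_CUBIC)[:, :][:600] if 0 else cv2.resize(j["frame"][0:150,235:395],None,fx=4,fy=4,interpolation=cv2.INTER_CUBIC))
cv2.imwrite("pics/wjk.png",cv2.resize(j["frame"][90:220,235:395],None,fx=4.5,fy=4.5,interpolation=cv2.INTER_CUBIC))
E
```

```text
((470.2127990722656, -236.6646728515625), (63.35005187988281, 101.01847076416016), 12.33145809173584)
[[ 428.48145 -194.08551]
 [ 450.05566 -292.77332]
 [ 511.94415 -279.24384]
 [ 490.36993 -180.55603]]
depth center 0.34090546
```

View pics/wjz.png

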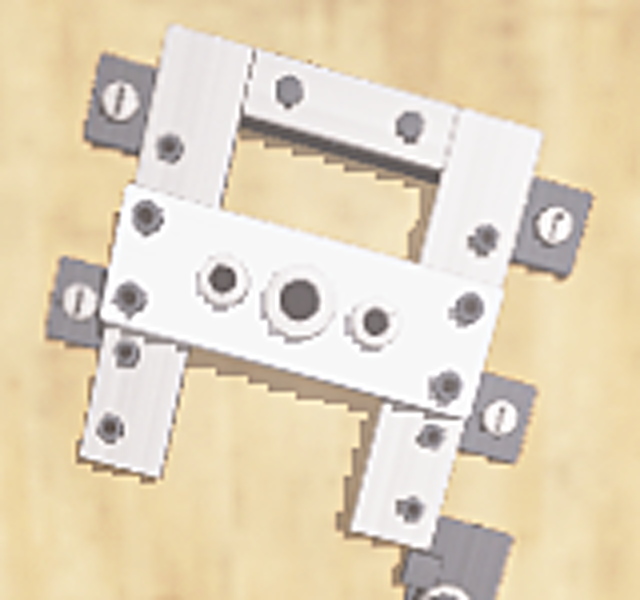

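View pics/wjk.png

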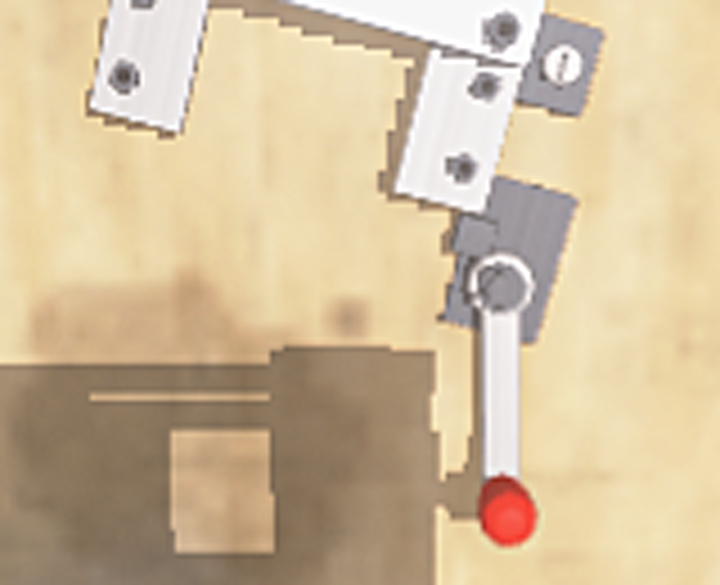

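```bash
python3 - <<'E'
from h import *
c=load("wj")
z=np.array([[80,458],[160,478],[350,530],[430,548],[175,26],[252,48],[460,108],[540,133]],float)
uv=(z+.5)/4-.5+[235,0]
P=ray(c,uv,.017)*1000; print(P.round(1))
P=P[:,:2]
print("widths",[round(np.linalg.norm(P[a]-P[b]),1) for a,b in((0,1),(1,2),(2,3),(0,3),(4,5),(5,6),(6,7),(0,4),(3,7))])
ax=(P[4]-P[0]+P[7]-P[3]); ax/=np.linalg.norm(ax); a1=np.degrees(np.arctan2(ax[1],ax[0]))
la=P[3]-P[0]; print("angle x",a1,"from across",np.degrees(np.arctan2(la[1],la[0]))+90)
k=(np.array([[500,285],[508,515],[507,505]])+.5)/4.5-.5+[235,90]
print("pivot",ray(c,k[:1],.012)*1000,"knob top",ray(c,k[1:2],.0395)*1000)
o=P[:4].mean(0);print("origin",o)
E
```

```text
[[441.5 137.3  17. ]
 [463.3 131.9  17. ]
 [515.6 117.7  17. ]
 [537.9 112.8  17. ]
 [471.3 243.9  17. ]
 [490.8 238.7  17. ]
 [544.  224.6  17. ]
 [564.8 218.7  17. ]]
widths [np.float64(22.4), np.float64(54.2), np.float64(22.8), np.float64(99.4), np.float64(20.1), np.float64(55.0), np.float64(21.6), np.float64(110.6), np.float64(109.3)]
angle x 75.0667225456838 from across 75.70076909080849
pivot [[542.61554923  93.95908634  12.        ]] knob top [[543.56206287  41.01772776  39.5       ]]
origin [489.56897504 124.93725385]
```

```bash
python3 - <<'E'
from h import *
c=load("wj")
a=np.radians(75.3);X=np.array([np.cos(a),np.sin(a)]);Y=np.array([-X[1],X[0]]);o=np.array([489.6,124.9])
k=(np.array([[440,322],[447,240],[455,220],[498,222],[490,180],[578,197],[530,345],[470,285],[483,215]])+.5)/4.5-.5+[235,90]
d=c["depth"]; T=camT(c)
for z in (.0035,.0105):
  P=ray(c,k,z)[:,:2]*1000-o; print(z,np.c_[P@X,P@Y].round(1).tolist())
# height map from depth
K,D=KD(c)
for u,v in k.round().astype(int)+[2,0]:
  p=cv2.undistortPoints(np.array([[[u,v]]],float),K,D)[0,0]; w=T[:3,:3]@(np.r_[p,1]*d[v,u])+T[:3,3]; q=w[:2]*1000-o; print((q@X).round(1),(q@Y).round(1),(w[2]*1000).round(1))
E
```

```text
0.0035 [[-30.7, -47.4], [-9.6, -43.6], [-4.2, -44.2], [-1.8, -55.1], [7.9, -50.3], [9.5, -73.3], [-30.6, -72.0], [-19.3, -52.5], [-1.1, -50.9]]
0.0105 [[-29.7, -46.9], [-9.1, -43.2], [-3.7, -43.8], [-1.4, -54.5], [8.1, -49.7], [9.7, -72.3], [-29.6, -71.0], [-18.6, -51.9], [-0.7, -50.3]]
-30.1 -49.2 3.1
-8.4 -45.4 11.5
-2.5 -46.1 10.9
-1.4 -57.1 3.0
8.2 -53.2 3.0
10.4 -76.0 -0.9
-30.3 -74.3 -0.4
-17.7 -53.7 13.9
-0.1 -53.1 3.7
```

```bash
cat >> h.py <<'E'
a_=np.radians(75.3);JX=np.array([np.cos(a_),np.sin(a_)]);JY=np.array([-JX[1],JX[0]]);JO=np.array([.4896,.1249])
def jw(x,y,z): return [*(JO+x*JX+y*JY),z]
def wj(p): d=np.array(p[:2])-JO; return (d@JX,d@JY)
JYAW=a_-np.pi
E
python3 - <<'E'
from h import *
from workcell import robot
yc=np.radians(102.33); u=np.array([np.cos(yc),np.sin(yc)]); g=np.array([.4702,-.2367])-.041*u
rot=[np.pi,0,yc-np.pi]
robot.gripper_to(.087)
robot.move_pose([*g,.07],rot)
robot.servo_line([*g,.0045],velocity=.1)
robot.gripper_to(.05,20); print("w",robot.get_width(),robot.get_clock(),robot.get_ee_pos(),robot.get_wrist_force())
robot.servo_line(jw(-.19,0,.0045),[np.pi,0,JYAW],velocity=.12)
print(robot.get_clock(),robot.get_ee_pos(),robot.get_wrist_force(),robot.get_width())
snap(robot,"wrist","g1"); snap(robot,"scene","g1s"); t=snap(robot,"top","g1t")
cv2.imwrite("pics/g1tz.png",cv2.resize(t["frame"][150:290,200:400],None,fx=4,fy=4,interpolation=cv2.INTER_CUBIC))
E
```

```text
w 0.06514091482207617 12.2583 [ 0.47907714 -0.27682642  0.00489325] [-1.29350783 -0.30158287  2.93505372]
14.25 [ 0.44143349 -0.0586313   0.00482355] [0.06801377 0.39878799 6.92848897] 0.06573558533277615
```

View pics/g1s.png

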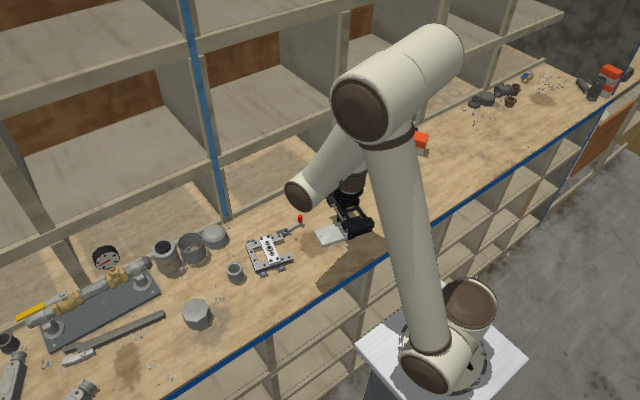

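View pics/g1tz.png

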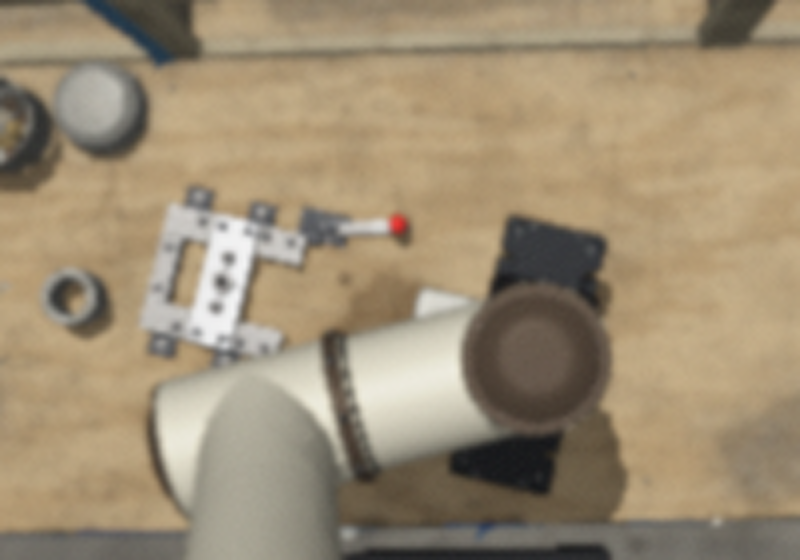

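```bash
python3 - <<'E'
from h import *
from workcell import robot
for x in (-.11,-.085,-.065,-.05,-.037):
    robot.servo_line(jw(x,0,.005),velocity=.08)
    f=robot.get_wrist_force(); print(x,round(robot.get_clock(),2),np.round(f,1),"jig f",np.round(wj(JO+f[:2]),1),round(robot.get_width(),4),np.round(robot.get_ft_torque(),2))
    if np.hypot(f[0],f[1])>15: break
s=snap(robot,"scene","g2s")
cv2.imwrite("pics/g2sz.png",cv2.resize(s["frame"][190:300,220:380],None,fx=5,fy=5,interpolation=cv2.INTER_CUBIC))
E
```

```text
-0.11 15.55 [-0.1  0.6  0.9] jig f [0.6 0.3] 0.0658 [ 0.25 -0.04 -0.02]
-0.085 16.02 [0.  0.9 1.3] jig f [0.9 0.2] 0.0656 [ 0.16 -0.02  0.03]
-0.065 16.42 [-0.5 -0.3  0.5] jig f [-0.4  0.4] 0.0658 [0.08 0.03 0.02]
-0.05 16.76 [-0.1 -0.  -0.3] jig f [-0.   0.1] 0.0652 [ 0.1  -0.04  0.03]
-0.037 17.07 [ 0.2  1.  -0.2] jig f [1.1 0. ] 0.0656 [ 0.16  0.03 -0.02]
```

View pics/g2sz.png

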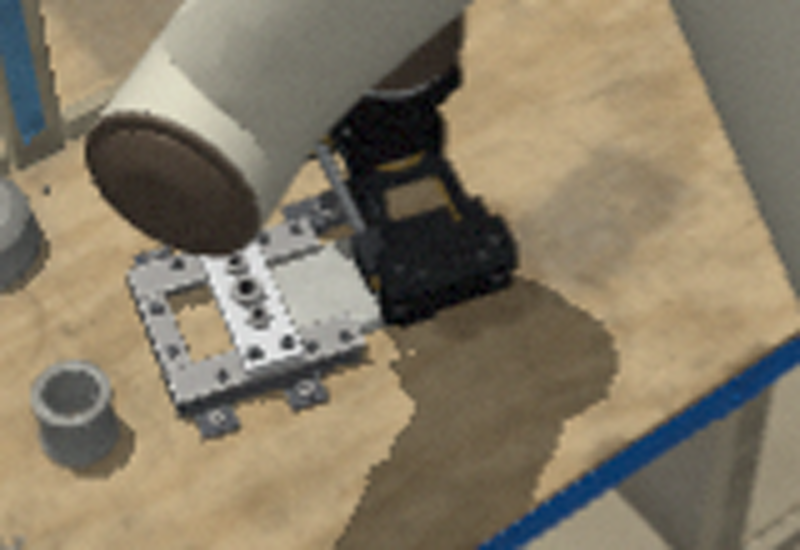

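```bash
python3 - <<'E'
from h import *
from workcell import robot
robot.gripper_to(.072)
robot.servo_line(jw(-.037,0,.05),velocity=.15)
robot.gripper_to(0,10); print("w",robot.get_width())
robot.servo_line(jw(-.078,0,.05),velocity=.15)
robot.servo_line(jw(-.078,0,.002),velocity=.12)
f0=np.array(robot.get_wrist_force()); print(f0.round(1),robot.get_clock())
for x in [-.062,-.05,-.04,-.03,-.025]+list(np.arange(-.0235,-.012,.0015)):
    robot.servo_line(jw(x,0,.002),velocity=.06)
    f=np.array(robot.get_wrist_force())-f0; fx=f[:2]@JX
    print(round(x,4),np.round(wj(robot.get_ee_pos()),4),round(fx,1),np.round(f,1))
    if fx<-8: break
print(robot.get_clock())
E
```

```text
w 0.00039206920828344354
[ 0.6 -1.4  0.4] 20.3417
-0.062 [-0.0614 -0.    ] 1.4 [-0.1  1.5 -0.8]
-0.05 [-0.0496 -0.0001] 1.0 [-1.6  1.4  0.3]
-0.04 [-0.0395 -0.0001] 1.1 [ 0.2  1.1 -0.2]
-0.03 [-0.0295 -0.0001] 1.1 [-0.5  1.3 -0.8]
-0.025 [-0.0247 -0.0001] 1.1 [ 0.1  1.2 -1.1]
-0.0235 [-0.0235 -0.0001] 0.7 [-0.3  0.8 -0.4]
-0.022 [-0.0219 -0.0001] 0.8 [-0.9  1.1 -0.9]
-0.0205 [-0.0209  0.0003] -1.5 [-1.6 -1.1  0.5]
-0.019 [-0.0208  0.0007] -4.3 [-0.3 -4.3  2.4]
-0.0175 [-0.0207  0.0009] -11.0 [ -0.7 -11.2   3.8]
23.2417
```

```bash
python3 - <<'E'
from h import *
from workcell import robot
robot.servo_line(jw(-.045,0,.002),velocity=.1)
robot.servo_line(jw(-.045,0,.06),velocity=.2)
robot.move_pose(jw(.04,-.02,.18),[np.pi,0,JYAW]); robot.dwell(.2)
c=snap(robot,"wrist","v1"); print(robot.get_clock())
E
```

```text
25.0
```

View pics/v1.png

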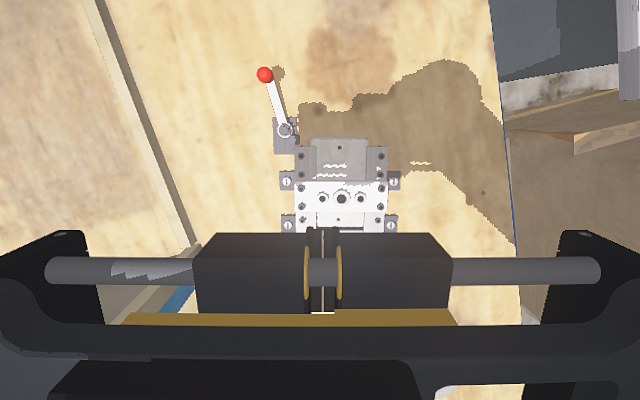

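```bash
python3 - <<'E'
from h import *
c=load("v1")
cv2.imwrite("pics/v1z.png",cv2.resize(c["frame"][55:235,240:420],None,fx=3.3,fy=3.3,interpolation=cv2.INTER_CUBIC))
for n,uv,z in (("rear",[[315,138],[340,138],[364,138]],.01),("lip",[[295,147],[312,147],[368,147],[388,147]],.017),("knob",[[264,74]],.0395),("piv",[[285,130]],.012)):
  print(n,[np.round(np.array(wj(p))*1000,1).tolist() for p in ray(c,uv,z)])
E
```

```text
rear [[-8.1, -27.1], [-8.0, -0.3], [-8.0, 25.4]]
lip [[0.7, -48.1], [0.8, -30.1], [0.8, 29.0], [0.8, 50.2]]
knob [[-69.1, -73.4]]
piv [[-16.6, -58.6]]
```

View pics/v1z.png

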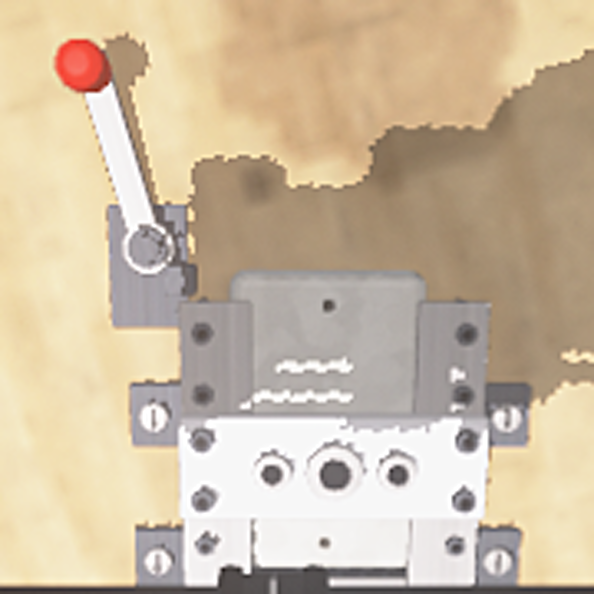

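```bash
python3 - <<'E'
from h import *
from workcell import robot
rot=[np.pi,0,JYAW]
K=lambda q: (-.0165-.055*np.sin(q), -.060+.055*np.cos(q))
q0=1.823; print(K(q0))
robot.servo_line(jw(*K(q0),.09),rot,velocity=.2)
robot.gripper_to(.045)
robot.servo_line(jw(*K(q0),.016),velocity=.12)
robot.gripper_to(.0,8); print("w",robot.get_width(),np.round(robot.get_wrist_force(),1),robot.get_clock())
if robot.get_width()>.008:
  for q in np.linspace(q0,0,16)[1:]:
    robot.servo_line(jw(*K(q),.016),velocity=.09)
    f=np.array(robot.get_wrist_force()); print(round(q,2),np.round(wj(JO+f[:2]),1),round(robot.get_width(),4))
    if np.hypot(*f[:2])>20: break
print(robot.get_clock())
s=snap(robot,"scene","l1"); cv2.imwrite("pics/l1z.png",cv2.resize(s["frame"][190:300,220:380],None,fx=5,fy=5,interpolation=cv2.INTER_CUBIC))
E
```

```text
(np.float64(-0.0697600679639922), np.float64(-0.0737246187732458))
w 0.013709537303570562 [-0.6 -2.   2.1] 28.3083
1.7 [-0.8  0.2] 0.0139
1.58 [-0.3  0. ] 0.014
1.46 [-0.9 -0. ] 0.0138
1.34 [-0.3 -0.4] 0.0141
1.22 [-0.2 -0.3] 0.0137
1.09 [-0.3 -0.5] 0.0139
0.97 [-0.2 -0.6] 0.0138
0.85 [ 1.5 -0.7] 0.014
0.73 [ 0.4 -1. ] 0.0137
0.61 [-0.3 -1.1] 0.0139
0.49 [ 0.7 -0.6] 0.0142
0.36 [ 0.6 -0.6] 0.0138
0.24 [-1.  -0.1] 0.0139
0.12 [-0.3  1.6] 0.0141
0.0 [0.  3.4] 0.0141
32.0583
```

View pics/l1z.png

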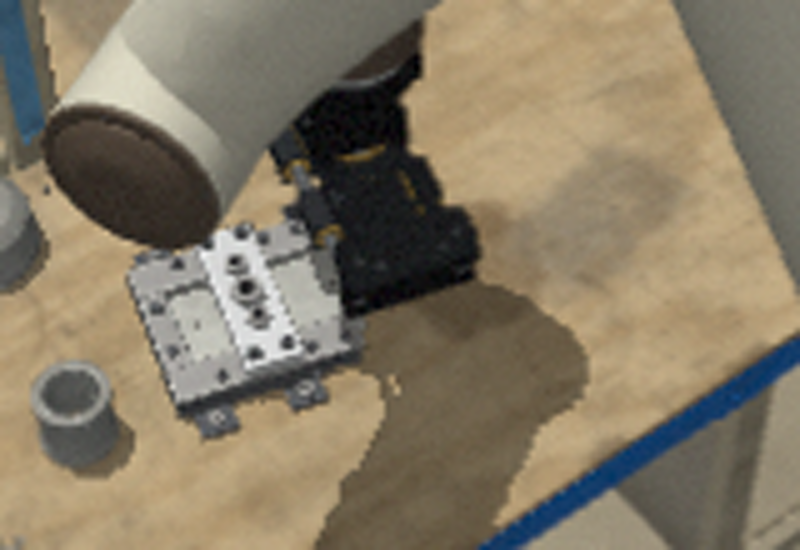

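```bash
python3 - <<'E'
from h import *
from workcell import robot
for dx in (.0008,.0016,.0024,.0032,.004,.005,.006):
    robot.servo_line(jw(-.0165+dx,-.005,.016),velocity=.03)
    f=np.array(robot.get_wrist_force()); print(dx,np.round(wj(robot.get_ee_pos()),4),np.round(wj(JO+f[:2]),1))
    if f[:2]@JX<-5: break
robot.gripper_to(.035)
robot.servo_line(jw(-.0165,-.005,.06),velocity=.15)
robot.gripper_to(0)
robot.servo_line(jw(-.05,-.005,.06),velocity=.15)
robot.servo_line(jw(-.05,-.005,.016),velocity=.12)
for x in [-.039]+list(np.arange(-.0365,-.022,.0015)):
    robot.servo_line(jw(x,-.005,.016),velocity=.05)
    f=np.array(robot.get_wrist_force()); print(round(x,4),np.round(wj(robot.get_ee_pos()),4),np.round(wj(JO+f[:2]),1))
    if f[:2]@JX<-6: break
print(robot.get_clock())
robot.servo_line(jw(-.05,-.005,.016),velocity=.1)
robot.servo_line(jw(-.05,-.005,.07),velocity=.2)
robot.move_pose(jw(.04,-.02,.18),[np.pi,0,JYAW]); robot.dwell(.2)
snap(robot,"wrist","v2"); snap(robot,"top","v2t"); print(robot.get_clock())
c=load("v2")
cv2.imwrite("pics/v2z.png",cv2.resize(c["frame"][55:235,240:420],None,fx=3.3,fy=3.3,interpolation=cv2.INTER_CUBIC))
E
```

```text
0.0008 [-0.0162 -0.0043] [-0.1  4.6]
0.0016 [-0.0155 -0.0043] [-1.5  4.7]
0.0024 [-0.0148 -0.0043] [-0.8  4.7]
0.0032 [-0.0139 -0.0042] [-0.6  5.2]
0.004 [-0.0131 -0.0043] [-1.  5.]
0.005 [-0.0123 -0.0042] [-1.9  4.5]
0.006 [-0.0121 -0.0042] [-3.8  3. ]
-0.039 [-0.0383 -0.0053] [ 0.2 -0.4]
-0.0365 [-0.0364 -0.005 ] [-0.8  0.8]
-0.035 [-0.035 -0.005] [-0.2  0.7]
-0.0335 [-0.0341 -0.0048] [-2.5 -0.8]
-0.032 [-0.0338 -0.0046] [-8.1 -2.9]
38.125
39.8
```

View pics/v2z.png

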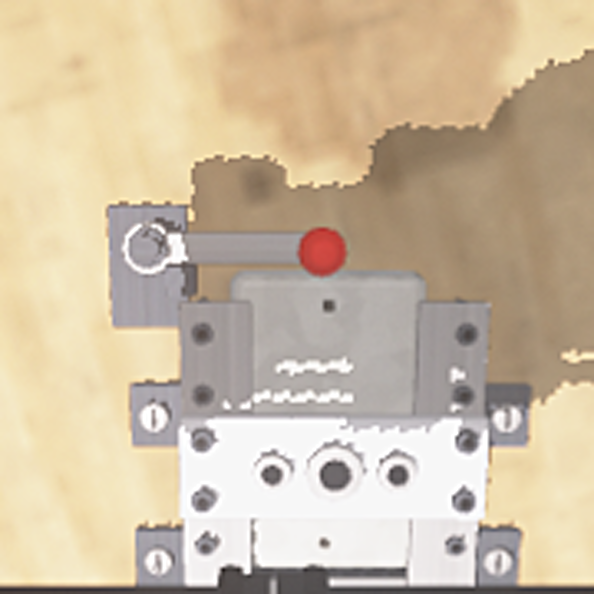

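View pics/v2t.png

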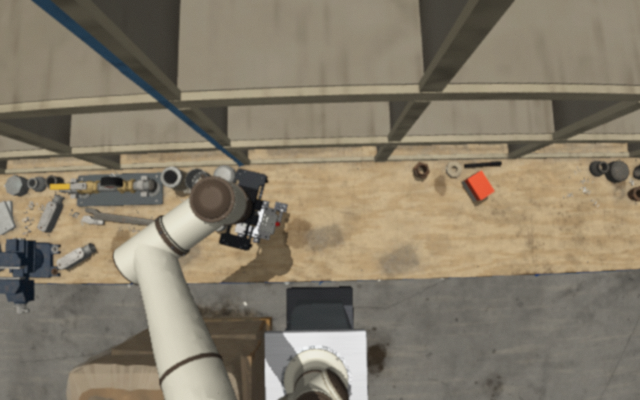

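```bash
python3 - <<'E'
from h import *
from workcell import robot
c=load("v2")
for n,uv,z in (("rear",[[315,138],[364,138]],.01),("arm edges",[[300,125.5],[325,125.5],[300,135],[325,135]],.0105),("knobtop",[[337.5,130.5]],.0395)):
  print(n,[np.round(np.array(wj(p))*1000,1).tolist() for p in ray(c,uv,z)])
print(robot.get_wrist_force()); robot.finish_job(); print(robot.get_clock())
E
```

```text
rear [[-8.1, -27.1], [-8.1, 25.4]]
arm edges [[-21.2, -42.9], [-21.2, -16.4], [-11.3, -43.1], [-11.3, -16.4]]
knobtop [[-17.5, -4.7]]
[ 0.01716382  0.01190812 -0.30348271]
the job is handed in; nothing more can be done
the job is handed in; nothing more can be done
```

The cover is fully home in the jig and the latch is shut across the open end. I handed the job in with the gripper clear of everything. The last clock reading was 39.8 s, against the 58 s limit.

- **Cover:** I gripped it by its long sides at the rear end and slid it flat along the bench, under the lips and into the track. I then let go and pushed its rear edge with closed fingers until the end stop took about 11 N. In the wrist picture the rear edge is square and 8.1 mm outside the open end by my jig frame, against a nominal 9 mm. Measured from the lip ends it is 8.8 mm, so the difference is within calibration.
- **Latch:** I pinched the red knob and swung it round the arc from about 1.82 rad. That drive ended with the grip sliding on the knob at about 4 N, so it never showed a clear stop. I let go and pushed the knob from behind; it stopped firmly at about 8 N.
- **Last checks:** Afterwards the arm's edges measured x -21.2 and -11.3 mm along their length, against nominal -21.5 and -11.5, so the arm is square across the end. The knob was at (-17.5, -4.7) mm, against (-16.5, -5).
- **Bystanders:** The robot never went near them on purpose. In the last top picture the carton and union are in place. The arm hid the coupling and junction box there; the coupling was in place in the last scene-camera view during the latch swing. I did not measure any of them again.

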